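# Put the gilded moulding away in the push-latch drawer

## Robot

A 7-joint arm with a two-finger parallel gripper is mounted at the origin on the work surface. World frame = base frame: x ahead of the robot, y to its left, z up, the work surface at z = 0. Lengths are in m, angles in rad, forces in N, time in s.
With the tool pointing down it reaches from about 0.425 to 0.875 m from the base axis. Payload 4.7 kg.
Tool frame: the origin (TCP) lies on the centre line of the jaws, within the pads' length; the fingertips stand 19 mm ahead of it and the grasp point (between the pads) is the TCP; z points along the fingers, y is the line along which they close (so a half turn about z gives the same grasp; the last joint's range is limited). The gripper opens to 85 mm and grips with 20 to 120 N. Pads are 22 mm wide; open, the fingers measure 114 mm over their backs; the gripper's body (76 mm by 85 mm) begins 54 mm behind the grasp point. The pads swing forward as they close: fully open they stand 13 mm farther back than shut.
Start: joints at [1.361, 0.321, -0.07, 1.45, 0.023, 1.371, -0.057], TCP at [0.144, -0.634, 0.25] pointing down, gripper open.
Joint ranges: [-2.86, 2.86], [-0.3, 2.09], [-1.38, 1.24], [0.06, 2.45], [-1.56, 4.7], [0.09, 2.05], [-2.69, 2.69]. Speed limits (rad/s): [2.57, 2.57, 3.14, 3.14, 3.14, 3.14, 3.14].

## Interface

Orientations are given as a 3x3 rotation matrix whose columns are the frame's x, y, z axes.
In Python, from plant import * gives the robot as it stands. Calls block until the motion is done:
- move_pose(position, orientation): joint-space move of the TCP to a pose.
- servo_line(position, vel=0.15, attitude=None, until_force=None): straight line of the TCP; attitude=None keeps the orientation; vel is the mean speed in m/s. With until_force (N) it stops when the force on the tool has changed by that much, and returns True; else False.
- movej(angles): joint-space move.
- gripper_open() and gripper_close(strength=None): open the fingers fully, or close them until they stop; strength is the grip in N (None keeps the last).
- wait(seconds).
- solve_ik(position, orientation): joint angles nearest the present ones, or None.
- read_camera(name): name is "scene" or "top" or "wrist"; returns the picture (400x640x3 uint8, red, green, blue); there is no depth.
- camera_params(name): a dict with "mtx" (3x3 intrinsics, pixels), "rvec" (rotation vector, rad) and "tvec" (3), from world to camera coordinates, as OpenCV has them. Camera axes: x right, y down, z forward; pixel columns grow to the right and rows downward; lengths in m; the calibration is good to about 2 mm. A picture is of the moment at which its call begins: read the wrist's pose just before it. camera_params takes no time and is no camera call; for the wrist camera it gives the pose at the moment of the call.
A pose or a line that the arm cannot do raises MotionError and nothing moves.
- sign_off(): hands the job in; it is judged then, once.
Readings, each from a call of its own:
- current_clock(): time.
- current_joint_pos(): joint angles.
- current_joint_velocities(): joint speeds.
- current_joint_efforts(): joint torques, N m.
- current_position(): TCP position.
- current_orientation(): TCP orientation.
- current_force(): force on the tool from outside, world axes, zero at the start.
- current_moment(): the same for the moment, N m.
- current_finger_gap(): opening from 0.0 (shut) to 1.0 (fully open).
- current_finger_force(): force on a finger pad.
Only numpy, scipy, OpenCV 4.12 (cv2) and the standard library are available. Lean on these libraries where they do the work, as an engineer would, in place of code of your own. Each camera call takes 0.05 s, during which the arm holds its last target. There are 200 camera calls.

## Task

Two small drawer cabinets stand side by side on a board: one drawer stands open and is full of gilded fragments, the other is latched shut and empty. Press the shut drawer's front to release it, pick up the loose straight moulding from the table and set it down (not dropped) flat on that empty drawer's floor, gilded side up, then push both drawers shut so that they stay latched. Leave the round rosette, bottle, jar, cup and tin where they are.

Things in the scene. Friction and masses are not known exactly. Their poses are not given: they have to be found in the camera images.
- empty_drawer (a joint): Slide of the empty drawer, m, growing outwards: 0 latched (front panel 12 mm proud of the cabinet), 0.095 fully out (stop), -0.010 fully pressed (stop). Opening spring 3.6 N at 0, 2.5 N fully out, damping 20 N per m/s: once released it comes out by itself in about 1 s. Pushed from fully out to the inner stop and let go, it settles at 0, latched. Starts latched.
- empty_drawer_front (a point): Centre of the outer face of this drawer's front: upright wooden panel 152 mm wide, 52 tall, 14 thick, its top 26 mm above this point. Moves with the drawer. x: level, into the cabinet (the way to press); y along the panel; z up. Push-push latch: each full press (in to the stop; 8 mm past 0 is enough) then letting go changes the state. It takes 4 to 6 N up to the stop.
- empty_drawer_spot (a point): Point on this drawer's inner floor, mid-width, 50 mm behind the inside of its front; moves with it; axes as the front's. Inner floor 124 mm wide (y), 147 long; walls 36 mm above the floor (front 44), 5 thick. Fully out, the floor is uncovered from 50 mm before to 57 mm behind this point; the rest lies under the fixed cabinet, its roof underside 44 mm above the floor.
- full_drawer (a joint): Slide of the full drawer, m, growing outwards: 0 latched (front panel 12 mm proud of the cabinet), 0.095 fully out (stop), -0.010 fully pressed (stop). Opening spring 3.6 N at 0, 2.5 N fully out, damping 20 N per m/s: once released it comes out by itself in about 1 s. Pushed from fully out to the inner stop and let go, it settles at 0, latched. Starts out.
- full_drawer_front (a point): Centre of the outer face of this drawer's front: upright wooden panel 152 mm wide, 52 tall, 14 thick, its top 26 mm above this point. Moves with the drawer. x: level, into the cabinet (the way to press); y along the panel; z up. Latch like the empty one's. The full drawer holds five small gilded fragments, fixed in it.
- board: Fixed light wood board, 250 x 400 x 12 mm, under both cabinets; origin at the centre of its underside, x away from the robot. Each plywood cabinet is fixed, 200 mm deep, 160 mm wide, 64 mm high, and its neighbour stands 26 mm away; they are alike; which one stands left changes.
- moulding_mid (a point): Centre (half-way up) of the loose straight moulding: 64 mm long (x), 30 mm wide (y), 26 mm high (z, gilded side up), about 90 g; a dark wooden block 16 mm high with a gilded half-round ridge 23 mm wide along its top. On the table left or right of the board; this point is 13 mm above its flat underside.
- rosette: Bystander: loose round gilded rosette, 60 mm across, 18 mm high, on the table on the other side of the board; origin at its underside.
- spray: Bystander: clear bottle with black cap, 64 mm across, 190 mm high; origin at its underside.
- jar: Bystander: amber glass jar with metal lid, 64 mm across, 75 mm high; origin at its underside.
- cup: Bystander: white cup, 76 mm across, 85 mm high; origin at its underside.
- tin: Bystander: steel tin, 70 mm across, 50 mm high; origin at its underside.
Not all that is in view belongs to the job. Leave any pink or white look-alike of the part that bears moulding_mid alone.

How it is judged:
On the way, in this order (a step that is already met when the one before it is completed fails the run):
1. the empty drawer, released by a press, has come out by at least 80 mm (value of joint empty_drawer above 0.08 m), for 0.2 s.
2. the moulding is set down in the empty drawer: inside its walls, within 10 mm of the floor, while the fingers still hold it (x of moulding_mid in the frame of empty_drawer_spot between -0.05 and 0.097 m and y of moulding_mid in the frame of empty_drawer_spot between -0.062 and 0.062 m and z of moulding_mid in the frame of empty_drawer_spot below 0.023 m and contact force between moulding and the fingers above 0.3 N), for 0.02 s.
At the end, for the whole second after the job is handed in: Both drawers rest latched within 3 mm of their latched position; the moulding lies still and flat (within 0.15 rad), gilded side up, on the floor inside the drawer that was empty (its centre 9 to 18 mm above that floor) (value of joint empty_drawer between -0.003 and 0.003 m and velocity of joint empty_drawer between -0.01 and 0.01 m/s and value of joint full_drawer between -0.003 and 0.003 m and velocity of joint full_drawer between -0.01 and 0.01 m/s and x of moulding_mid in the frame of empty_drawer_spot between -0.05 and 0.097 m and y of moulding_mid in the frame of empty_drawer_spot between -0.062 and 0.062 m and z of moulding_mid in the frame of empty_drawer_spot between 0.009 and 0.018 m and angle between moulding_mid's own z axis and vertical below 0.15 rad and linear speed of moulding below 0.02 m/s); the robot touches nothing.
It fails at once if the rosette, bottle, jar, cup or tin is moved more than 40 mm (distance of any of rosette, spray, jar, cup, tin from where it was at the start of the episode above 0.04 m).
It also fails if it takes over 72 s, if anything falls off the work surface, if the arm or the gripper's body presses on something with over 40 N, if the wrist force passes 120 N, or if a joint passes its speed limit or range.

## Working session

There is one attempt and no reset: what is moved stays moved. The work goes in short steps, each a Python script; the robot and the scene stay as the last script left them, time stands still between calls to the robot, and variables do not carry over. Pictures are saved under pics/ and viewed, at most 10 in all, crops included, and the job is handed in when it is done.

```bash
ls; mkdir -p pics
cat > h.py <<'E'
from plant import *
import numpy as np, cv2
def params(n):
    c=camera_params(n); R=cv2.Rodrigues(np.array(c["rvec"],float))[0]; return np.array(c["mtx"],float),R,np.array(c["tvec"],float).ravel()
def ray(P,uv,z):
    K,R,t=P; o=-R.T@t; d=R.T@np.linalg.inv(K)@np.array([uv[0],uv[1],1.]); return o+d*(z-o[2])/d[2]
def proj(P,X):
    K,R,t=P; p=K@(R@np.array(X,float)+t); return p[:2]/p[2]
def save(n,img): cv2.imwrite("pics/%s.png"%n,img[:,:,::-1])
def down(a): # tool down, tool y axis at angle a in world xy
    y=np.array([np.cos(a),np.sin(a),0]); z=np.array([0,0,-1.]); return np.column_stack([np.cross(y,z),y,z])
E
python3 - <<'E'
from h import *
t=read_camera("top"); s=read_camera("scene")
save("top0",t); save("scene0",s)
for n in("top","scene"):
    K,R,tt=params(n); print(n,K[0,0],K[0,2],K[1,2],-R.T@tt,R[2])
print(current_position(),current_clock(),current_orientation())
E
```

```text
pics
top 384.79870517662687 315.54826083216716 199.12025277808814 [ 0.39147116 -0.02295909  1.09594103] [ 0.11077715  0.01937284 -0.99365644]
scene 439.43346708099585 320.36754760162864 196.09417242266835 [ 0.95423389 -0.47049712  0.98338287] [-0.39767499  0.41623264 -0.81768269]
[ 0.14411174 -0.63336962  0.24932096] 0.1 [[ 9.75059374e-01  2.21943700e-01 -4.59701567e-04]
 [ 2.21944163e-01 -9.75057940e-01  1.67374036e-03]
 [-7.67595344e-05 -1.73402431e-03 -9.99998494e-01]]
```

View pics/top0.png

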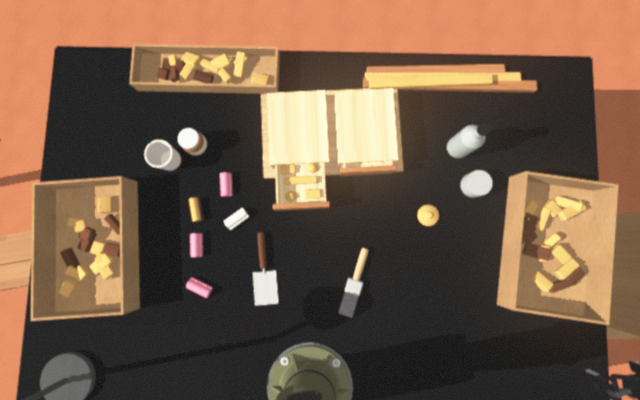

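View pics/scene0.png

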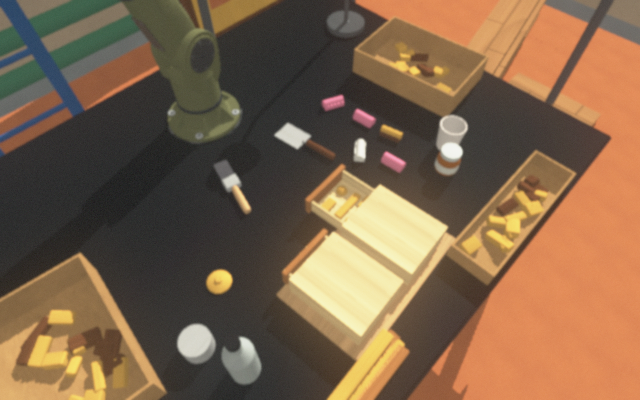

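The top view shows the open, full drawer on the left, with its front at about (300,206). The shut drawer is on the right, with its front edge at about (368,170).

Moulding candidates in the top view:
- gold/dark at (195,209)
- pink at (226,184), (196,245) and (199,288)
- white at (236,218)
- loose scraps in the crates, which don't count
- round rosette at (428,215)

I choose (195,209) and will check it in a close crop.

Run:
```python
from h import *
t=cv2.imread("pics/top0.png")
c=cv2.resize(t[85:235,180:420],None,fx=3.3,fy=3.3,interpolation=cv2.INTER_CUBIC); cv2.imwrite("pics/crop1.png",c)
P=params("top")
h=cv2.cvtColor(t,cv2.COLOR_BGR2HSV)
def rects(m,lab,z,box,amin=30):
    x0,y0,x1,y1=box; k=np.zeros_like(m);k[y0:y1,x0:x1]=m[y0:y1,x0:x1]
    for c in cv2.findContours(k,cv2.RETR_EXTERNAL,cv2.CHAIN_APPROX_NONE)[0]:
        if cv2.contourArea(c)<amin: continue
        r=cv2.minAreaRect(c); b=np.array([ray(P,p,z)[:2] for p in cv2.boxPoints(r)])
        print(lab,np.round(r[0],1),"ctr",b.mean(0).round(4)); print(b.round(4).tolist())
rects(cv2.inRange(h,(15,100,90),(30,255,255)),"gold",0.022,(180,190,215,228))
rects(cv2.inRange(h,(5,110,60),(14,255,200)),"brown",0.06,(255,150,405,215))
rects(cv2.inRange(h,(15,40,120),(35,255,255)),"cab",0.076,(255,80,405,180),500)
```

```text
gold [194.3 208.8] ctr [0.4747 0.3386]
[[0.5058, 0.3608], [0.5117, 0.3337], [0.4436, 0.3165], [0.4377, 0.3434]]
brown [301.  205.4] ctr [0.4887 0.0361]
[[0.4928, 0.1157], [0.5059, -0.0416], [0.4846, -0.0433], [0.4715, 0.1136]]
brown [367.5 171.1] ctr [ 0.5876 -0.1422]
[[0.5913, -0.063], [0.6072, -0.2193], [0.5839, -0.2212], [0.568, -0.0652]]
cab [329.5 129.5] ctr [ 0.6988 -0.0348]
[[0.8326, 0.1743], [0.8416, -0.2369], [0.5657, -0.2379], [0.5552, 0.1614]]
```

View pics/crop1.png

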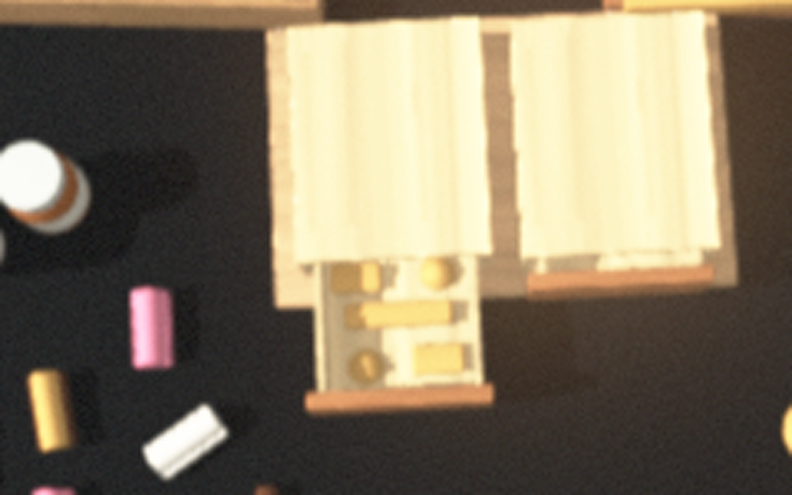

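The crop confirms it: a dark block with a gilded half-round ridge at (195,209). Next I'll look from the wrist in front of the shut drawer.

Run:
```python
from h import *
servo_line([0.144,-0.62,0.36],vel=0.3)
for s in (1,-1):
    print(s,solve_ik([0.47,-0.1,0.36],down(0.06+s*np.pi/2)))
move_pose([0.47,-0.10,0.36],down(0.06-np.pi/2))
gripper_close(30)
P=params("wrist"); w=read_camera("wrist"); save("w1",w); np.savez("w1",*P)
print(current_position(),current_clock(),-P[1].T@P[2],P[1][2],P[0][0,0])
```

```text
1 [ 0.85173883 -0.06169064 -0.65620449  1.65067489 -0.03764137  1.53984111
  1.82841643]
-1 [ 0.92260763 -0.06279377 -0.72213782  1.64894267 -0.04151063  1.53982382
 -1.30806189]
[ 0.47000938 -0.09998283  0.36000067] 3.625 [ 0.55079022 -0.09523365  0.48295955] [-0.31958288 -0.01905005 -0.94736681] 309.1386153736554
```

View pics/w1.png

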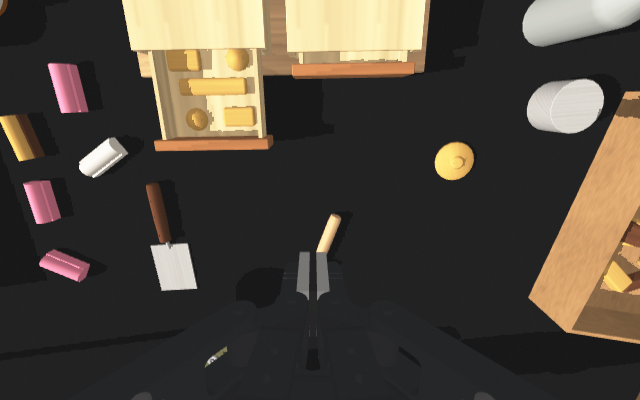

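The wrist view shows the shut panel at about (353,70), the open panel at (213,144) and the moulding at (22,137). I'll measure these and press.

Run:
```python
from h import *
w=cv2.imread("pics/w1.png"); P=[np.load("w1.npz")[k] for k in("arr_0","arr_1","arr_2")]
h=cv2.cvtColor(w,cv2.COLOR_BGR2HSV)
def rects(m,lab,z,box,amin=60):
    x0,y0,x1,y1=box; k=np.zeros_like(m);k[y0:y1,x0:x1]=m[y0:y1,x0:x1]
    for c in cv2.findContours(k,cv2.RETR_EXTERNAL,cv2.CHAIN_APPROX_NONE)[0]:
        if cv2.contourArea(c)<amin: continue
        b=np.array([ray(P,p,z)[:2] for p in c[:,0]],np.float32)
        r=cv2.minAreaRect(b*1000); print(lab,c[:,0].mean(0).round(),"ctr mm",np.round(r[0],1),"size",np.round(r[1],1),"ang",round(r[2],2))
m=cv2.inRange(h,(5,130,80),(13,255,255))
rects(m,"panel",0.070,(130,55,440,160))
rects(cv2.inRange(h,(15,100,60),(30,255,255)),"gold",0.022,(0,100,50,170))
rects(cv2.inRange(h,(5,60,40),(30,255,255)),"moulding all",0.016,(0,100,50,170))
```

```text
panel [213. 143.] ctr mm [489.8  32.7] size [ 18.1 156.8] ang 4.73
panel [353.  70.] ctr mm [ 589.5 -142.7] size [ 16.6 150.3] ang 4.59
gold [ 17. 138.] ctr mm [473.7 335.3] size [66.1 26.7] ang 13.61
moulding all [ 22. 136.] ctr mm [474.6 332.5] size [67.3 44. ] ang 13.13
```

Run:
```python
from h import *
a=0.081; ux=np.array([np.cos(a),np.sin(a),0]); F=np.array([0.5815,-0.1434,0.050]); O=down(a-np.pi/2)
move_pose(F-0.06*ux+[0,0,0.12],O)
servo_line(F-0.06*ux,vel=0.2)
f0=current_force()
r=servo_line(F-0.016*ux,vel=0.1,until_force=2.5); print("touch?",r,current_position(),current_force()-f0)
r=servo_line(F+0.03*ux,vel=0.04,until_force=12); p=current_position(); print(r,p,(p-F)@ux,current_force()-f0)
wait(0.15)
servo_line(F-0.13*ux,vel=0.3); print(current_force()-f0)
servo_line(F-0.13*ux+[0,0,0.2],vel=0.4)
wait(0.4)
w=read_camera("top"); save("top1",w)
P=params("top"); w=cv2.cvtColor(w[...,::-1].copy(),cv2.COLOR_BGR2HSV); m=cv2.inRange(w,(5,110,60),(14,255,220)); m[:150]=0;m[225:]=0;m[:,:255]=0;m[:,405:]=0
for c in cv2.findContours(m,cv2.RETR_EXTERNAL,cv2.CHAIN_APPROX_NONE)[0]:
    if cv2.contourArea(c)>30: print(c[:,0].mean(0),ray(P,c[:,0].mean(0),0.06))
print(current_clock())
```

```text
touch? False [ 0.56544223 -0.14464864  0.0502532 ] [-0.09720439  0.73022277 -0.37942403]
True [ 0.58318001 -0.14353583  0.04805661] 0.0016635130887908806 [-3.40487772 -1.00147126 -0.39623479]
[-0.07124714  0.30389083  0.3835525 ]
[356.23333333 205.15555556] [ 0.49357463 -0.11306074  0.06      ]
[297.99346405 205.69281046] [0.48777383 0.04421178 0.06      ]
8.3
```

The drawer is out. Now I'll grasp the moulding, with the fingers closing across its 30 mm width.

Run:
```python
from h import *
b=0.242; X=np.array([0.474,0.335,0.])
gripper_open()
O=down(b-np.pi/2); q=solve_ik(X+[0,0,.16],O); print(np.round(q,2))
move_pose(X+[0,0,.25],O)
P=params("wrist"); w=read_camera("wrist"); save("w2",w); np.savez("w2",*P)
h=cv2.cvtColor(w[...,::-1].copy(),cv2.COLOR_BGR2HSV); m=cv2.inRange(h,(15,100,60),(30,255,255)); m[300:]=0
for c in cv2.findContours(m,cv2.RETR_EXTERNAL,cv2.CHAIN_APPROX_NONE)[0]:
    if cv2.contourArea(c)<150: continue
    r=cv2.minAreaRect(np.array([ray(P,p,0.022)[:2]*1000 for p in c[:,0]],np.float32)); print(c[:,0].mean(0).round(),np.round(r[0],1),np.round(r[1],1),round(r[2],1))
print(proj(P,[*X[:2],.022]),current_clock())
```

```text
[ 0.27  0.49 -1.17  1.71  0.47  1.26 -2.34]
[596. 201.] [523.5  -3.3] [29.3 54.3] 4.4
[545. 195.] [517.1  57.7] [32.5 24.5] 8.7
[589. 164.] [562.3  27. ] [24.6 91.1] 4.5
[307. 174.] [473.1 339.2] [68.7 21.7] 12.8
[625. 139.] [596.1   3.4] [25.7 35.8] 3.3
[577. 131.] [592.1  60.1] [25.  29.7] 4.5
[515. 119.] [587.3 133.3] [ 7.7 43.6] 10.1
[524.  64.] [640.6 147.5] [20.8 24.4] 4.2
[ 80. 178.] [382.9 602.8] [322.5 221.5] 5.4
[540.  22.] [680.  150.7] [35.9 24.7] 4.3
[311.03783575 175.01781604] 10.9167
```

View pics/w2.png

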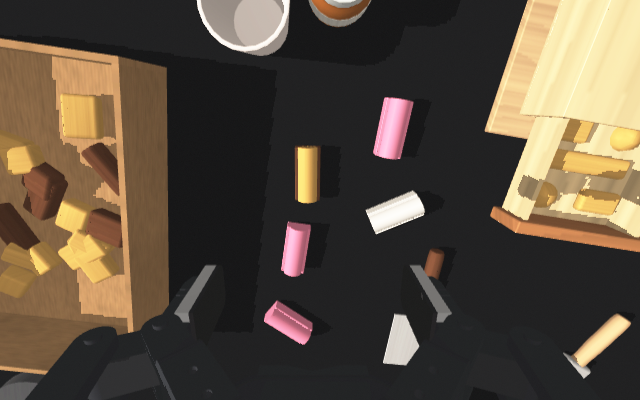

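The gilded moulding is at (307,174), with the pink and white pieces clear of the finger tracks. Grasping it.

Run:
```python
from h import *
b=np.radians(13); X=np.array([0.4735,0.339,0.])
O=down(b-np.pi/2)
servo_line(X+[0,0,.07],vel=0.25,attitude=O)
r=servo_line(X+[0,0,.022],vel=0.1,until_force=8); print(r,current_position())
gripper_close(40); wait(0.2)
print("gap",current_finger_gap()*85,current_finger_force(),current_force(),current_position())
servo_line(X+[0,0,.22],vel=0.25)
print("gap",current_finger_gap()*85,current_finger_force())
# view over the opened drawer, standing back from it
a=0.081; ux=np.array([np.cos(a),np.sin(a),0])
move_pose([0.47,-0.10,0.36],down(a-np.pi/2))
P=params("wrist"); w=read_camera("wrist"); save("w3",w); np.savez("w3",*P)
h=cv2.cvtColor(w[...,::-1].copy(),cv2.COLOR_BGR2HSV); m=cv2.inRange(h,(5,130,80),(13,255,255)); m[:55]=0;m[170:]=0;m[:,:130]=0;m[:,450:]=0
for c in cv2.findContours(m,cv2.RETR_EXTERNAL,cv2.CHAIN_APPROX_NONE)[0]:
    if cv2.contourArea(c)<150: continue
    r=cv2.minAreaRect(np.array([ray(P,p,0.07)[:2]*1000 for p in c[:,0]],np.float32)); print(c[:,0].mean(0).round(),np.round(r[0],1),np.round(r[1],1),round(r[2],1))
print(current_clock())
```

```text
False [0.47323355 0.33920674 0.02168766]
gap 28.723954846987898 40.606770515441895 [0.13716669 0.53506504 5.11111331] [0.47388597 0.3393055  0.02250967]
gap 29.00491624915617 39.93704974651337
[352. 146.] [ 499.9 -149.7] [ 18.3 150.1] 4.7
[214. 141.] [490.1  33.1] [ 17.4 155.9] 4.1
15.8417
```

View pics/w3.png

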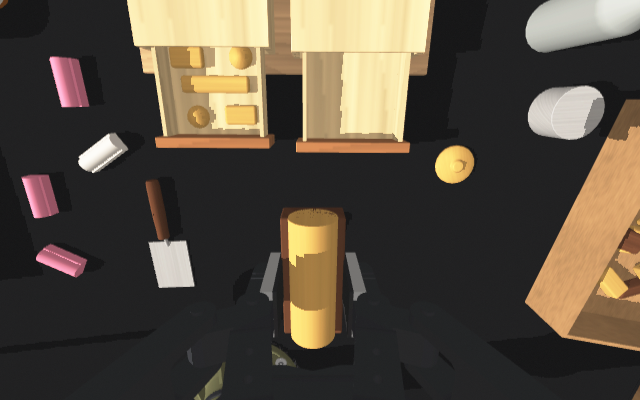

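The moulding is held squarely at (313,275). The empty drawer is open, with its front at (352,146) and its walls at about columns 303 and 408. I'll check its lateral centre with a crop.

Run:
```python
from h import *
w=cv2.imread("pics/w3.png"); P=[np.load("w3.npz")[k] for k in("arr_0","arr_1","arr_2")]
a=0.081; ux=np.array([np.cos(a),np.sin(a),0]); uy=np.array([-np.sin(a),np.cos(a),0])
C=np.array([0.498,-0.1498,0]); S=C+0.057*ux
s=5; x0,y0=285,40
im=cv2.resize(w[y0:160,x0:425],None,fx=s,fy=s,interpolation=cv2.INTER_CUBIC)
def L(p,q,col):
    p,q=[tuple(int(v) for v in (proj(P,t)-[x0,y0]+.5)*s) for t in(p,q)]; cv2.line(im,p,q,col,1)
for e in(1,-1):
    for d,z,col in((.062,.026,(255,0,0)),(.062,.062,(0,200,0)),(.067,.062,(0,200,0))):
        L(S+e*d*uy-.05*ux+[0,0,z],S+e*d*uy+.05*ux+[0,0,z],col)
for d in(-.007,.007): L(C-.076*uy+d*ux+[0,0,.07],C+.076*uy+d*ux+[0,0,.07],(255,0,255))
cv2.imwrite("pics/crop3.png",im)
```

```text
(no output)
```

View pics/crop3.png

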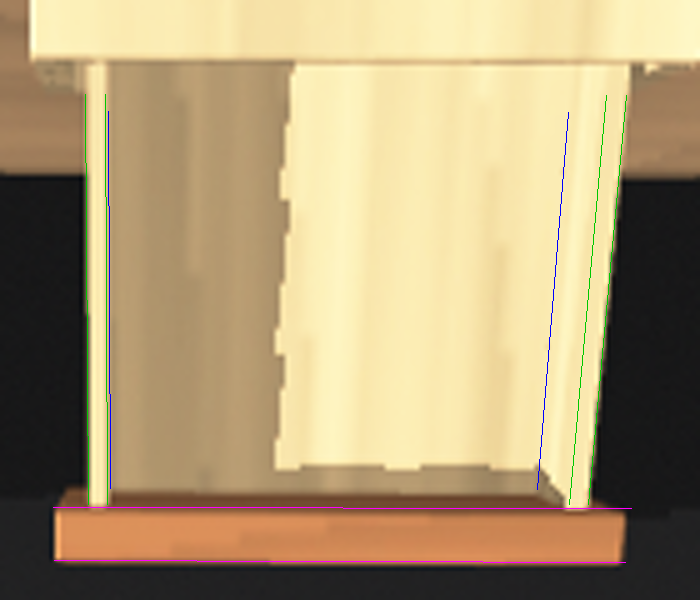

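The projected outline matches the drawer to within about 1 mm: walls, floor edges and front panel. Setting the moulding down.

Run:
```python
from h import *
a=0.081; ux=np.array([np.cos(a),np.sin(a),0])
S=np.array([0.498,-0.1498,0])+0.057*ux; O=down(a-np.pi/2)
servo_line(S+[0,0,.15],vel=0.25,attitude=O)
servo_line(S+[0,0,.065],vel=0.15)
f=current_force()
r=servo_line(S+[0,0,.040],vel=0.03,until_force=3); p=current_position(); print(r,p,current_force()-f,current_finger_force())
wait(0.2)
print(current_finger_force(),current_finger_gap()*85)
gripper_open(); print("open",current_finger_gap(),current_force()-f)
servo_line(S+[0,0,.12],vel=0.15)
servo_line(S-0.05*ux+[0,0,.26],vel=0.3)
P=params("wrist"); w=read_camera("wrist"); save("w4",w); print(current_clock())
```

```text
True [ 0.55516126 -0.14520165  0.04852582] [ 0.32022083 -0.77931932  3.68099822] 40.456393361091614
40.45022249221802 28.676613504252963
open 0.9958394002412287 [-0.62414974 -0.43421944 -0.6999842 ]
20.3333
```

View pics/w4.png

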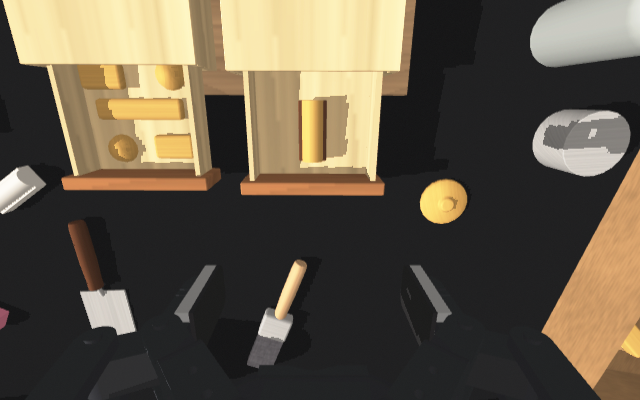

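The moulding lies flat at (313,131) with its gilded side up. Now I'll push both drawers shut.

Run:
```python
from h import *
a=0.081; ux=np.array([np.cos(a),np.sin(a),0]); O=down(a-np.pi/2)
gripper_close(30)
for F in ([0.5815,-0.1434,0.056],[0.5717,0.0394,0.056]):
    F=np.array(F)
    move_pose(F-0.135*ux+[0,0,0.16],O)
    servo_line(F-0.135*ux,vel=0.2)
    f0=current_force()
    r1=servo_line(F-0.02*ux,vel=0.07,until_force=15); print(r1,(current_position()-F)@ux,current_force()-f0)
    r=servo_line(F+0.03*ux,vel=0.03,until_force=12); p=current_position(); print(r,(p-F)@ux,current_force()-f0)
    wait(0.2)
    servo_line(F-0.06*ux,vel=0.08)
    servo_line(F-0.06*ux+[0,0,0.2],vel=0.3)
move_pose([0.40,0.25,0.36],O)
w=read_camera("top"); save("top2",w); print(current_clock(),current_force())
c=cv2.resize(w[85:235,180:420],None,fx=3.3,fy=3.3,interpolation=cv2.INTER_CUBIC); save("crop5",c)
```

```text
False -0.02043311536265075 [-2.87512636 -1.18936293 -2.75118851]
True 0.0031067893082013113 [-3.47257001  0.46223509  1.39803472]
False -0.02049577367348949 [-3.74233036 -0.80865895 -3.8392385 ]
True 0.003694807645560878 [-3.44027055  0.27157599  1.4084566 ]
34.6583 [ 0.12991742  0.23182593 -0.15832726]
```

View pics/crop5.png

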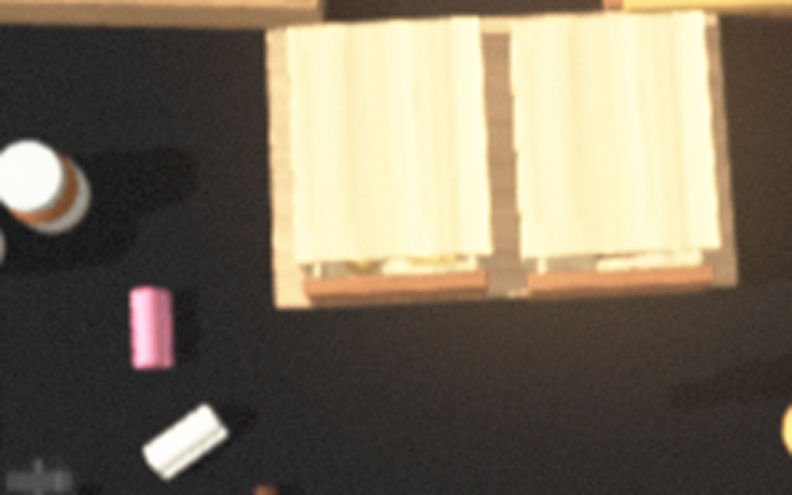

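Both fronts, at crop positions (395,285) and (620,280), sit latched level with where the shut one started. The arm is clear, so I'm handing in.

```bash
python3 -c "
from h import *
print(sign_off(),current_clock())"
```

```text
the job is handed in; nothing more can be done
the job is handed in; nothing more can be done
```

I handed the job in at about 35 s: the moulding was set down gilded side up in the formerly empty drawer, both drawers look latched shut in the last camera view, and no verdict was returned.

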